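# Turn the bedside turntable and start the dryer

### The job

Push the bedside turntable round by its rim pegs until the hearing-aid dryer (the flat white box with the round push button) faces the front, squarely over the tongue that sticks out of the turntable's base, and let it come to rest. Then press the dryer's button all the way down to start it, let go and leave the dryer facing the front. Everything riding on the turntable must stay in its place, not be lifted, and the things on the table round about are to be left alone.

Things in the scene. Friction and masses are not known exactly. Their poses are not given: they have to be found in the camera images.
- base: Fixed round dark wooden base, 200 mm across and 12 mm high, under the turntable. A flat tongue, 26 mm wide and 10 mm high, sticks out of it to 195 mm from the axis, 57 mm beyond the turntable's edge: that is the front, always roughly on the robot's side. Origin on the turntable's axis at the table top; its -x axis runs along the tongue
- front_mark (a point): Fixed point on the centre line of the tongue, 120 mm from the turntable's axis, at the height of the disc's top (29 mm above the table)
- hub (a point): Centre of the turntable's top face, on the upright axis, 29 mm above the table; turns with the disc, its -x axis pointing to the dryer. The plywood disc, 276 mm across and 16 mm thick, turns either way, over a full turn, with some friction (about 1.5 N at the pegs): it stops almost at once when no longer pushed. What rides on it is at most 56 mm high
- peg0 (a point): Foot, on the disc's top, of one of eight equal upright round wooden pegs (10 mm thick, 12 mm knob on top, 33 mm high), centres 125 mm from the hub, 45 degrees apart. This one is 22.5 degrees counter-clockwise (from above) from the dryer's middle, the next one clockwise is 22.5 degrees to the other side of the dryer. The disc from 110 mm outward is free of all but pegs
- dryer_front (a point): Point on the turntable straight in front of the middle of the dryer, 120 mm from the hub, level with the disc's top. It meets front_mark when the dryer faces the front exactly. The dryer is a white plastic box fixed on the disc, 70 mm radially (from 22 to 92 mm from the hub), 95 mm wide, 34 mm high above the disc, with a dark window in its outer face
- turntable (a joint): Angle turned by the turntable since the start, rad, 0 at the start, growing counter-clockwise seen from above
- dry_button_top (a point): Middle of the top face of the dryer's round push button (24 mm across), on a 40 mm wide, 12 mm high collar on top of the dryer, 70 mm from the hub, 56 mm above the disc; pressed straight down
- dry_button (a joint): How far the button is pressed, m: 0 released, 0.006 fully down (about 4 N); it springs back up
- tray_seat (a point): Point on the turntable, 63 mm from the hub opposite the dryer, where the stack of trays stands
- lower_tray: Lower (orange) of two stacked open plastic battery trays, loose, 46 x 64 mm, 24 mm high; rides on the turntable opposite the dryer. Origin under its centre
- upper_tray: Upper (brown) tray, same size, standing in the lower one's rim. Origin under its centre
- jar: Small amber glass jar, 38 mm across, 50 mm high, loose, riding on the turntable about 70 mm from the hub, at the side between dryer and trays. Origin under its centre
- tin: Round metal tin, 42 mm across, 24 mm high, loose, riding on the turntable on the side across from the jar (the two may be swapped). Origin under its centre
- vase: Ceramic vase, about 104 mm across, 190 mm high, beyond the turntable. Origin under its centre
- book: Closed book lying flat, 190 x 130 x 24 mm, right of the turntable. Origin under its centre
- mug: Mug, 80 mm across, 85 mm high, right of the turntable. Origin under its centre
- glasses_case: Glasses case, 60 x 155 x 34 mm, left, near the robot. Origin under its centre
- clock: Alarm clock, 45 x 110 mm, 81 mm high, beyond the turntable. Origin under its centre
- drawer_unit_drawer0 (a joint): Shallow drawer with a round knob in the low unit at the left, m, 0 shut; stays shut
Not all that is in view belongs to the job. There is more than one size of the lower_tray; the job needs the largest.

How it is judged:
On the way, in this order (a step that is already met when the one before it is completed fails the run):
1. the dryer faces the front and the turntable is at rest (horizontal distance between dryer_front and front_mark below 0.022 m and velocity of joint turntable between -0.06 and 0.06 rad/s), for 0.3 s.
2. the dryer's button is pressed down while the dryer faces the front (horizontal distance between dryer_front and front_mark below 0.022 m and value of joint dry_button above 0.0045 m), for 0.05 s.
At the end, for the whole second after the job is handed in: The dryer's front point is within 22 mm (about 10 degrees) of the front mark over the tongue, the turntable is at rest, the button has been pressed at least 4.5 of its 6 mm and is released, and trays, jar and tin still stand upright in their places on the turntable (all of step 1 and value of joint dry_button below 0.002 m and horizontal distance between lower_tray and tray_seat below 0.02 m and horizontal distance between upper_tray and tray_seat below 0.025 m and angle between each of lower_tray, upper_tray, jar, tin's own z axis and vertical below 0.2 rad and height (world z) of each of lower_tray, jar, tin below 0.036 m and height (world z) of upper_tray below 0.056 m); the robot touches nothing.
It fails at once if the dryer's button is pressed while the dryer is not at the front (value of joint dry_button above 0.003 m and horizontal distance between dryer_front and front_mark above 0.026 m).
It fails at once if something riding on the turntable is lifted, tipped, or shoved about on it (trays by more than 20 mm; jar and tin off their ring round the hub by more than 25 mm) (horizontal distance between lower_tray and tray_seat above 0.02 m or horizontal distance between upper_tray and tray_seat above 0.025 m or horizontal distance between any of jar, tin and hub above 0.095 m or horizontal distance between any of jar, tin and hub below 0.045 m or height (world z) of any of lower_tray, jar, tin above 0.041 m or height (world z) of upper_tray above 0.061 m or angle between any of lower_tray, upper_tray, jar, tin's own z axis and vertical above 0.3 rad).
It fails at once if something on the table round about is moved more than 25 mm or tipped (distance of any of vase, book, mug, glasses_case, clock from where it was at the start of the episode above 0.025 m or angle between any of vase, book, mug, glasses_case, clock's own z axis and vertical above 0.3 rad or value of joint drawer_unit_drawer0 above 0.03 m).
It also fails if it takes over 61 s, if anything falls off the work surface, if the arm or the gripper's body presses on something with over 40 N, if the wrist force passes 120 N, or if a joint passes its speed limit or range.

### The arm

A 7-joint arm with a two-finger parallel gripper is mounted at the origin on the work surface. World frame = base frame: x ahead of the robot, y to its left, z up, the work surface at z = 0. Lengths are in m, angles in rad, forces in N, time in s.
With the tool pointing down it reaches from about 0.4 to 0.85 m from the base axis. Payload 10.4 kg.
Tool frame: the origin (TCP) lies between the finger pads; the fingertips stand 22 mm ahead of it and the grasp point (between the pads) lies 3 mm ahead of it (bot.finger_overhang is the distance from the TCP to the fingertips, in m); y points along the fingers, x is the direction in which the jaws open and shut, and the axes are right-handed (so a half turn about y gives the same grasp; the last joint's range is limited). The gripper opens to 85 mm and grips with 20 to 120 N. Pads are 22 mm wide; open, the fingers measure 114 mm over their backs; the gripper's body (76 mm by 85 mm) begins 54 mm behind the grasp point. The pads swing forward as they close: fully open they stand 13 mm farther back than shut.
Start: joints at [1.226, 0.332, -0.065, 1.46, 0.022, 1.35, -0.088], TCP at [0.198, -0.593, 0.253] pointing down, gripper open.
Joint ranges: [-2.6, 2.6], [-0.5, 2.12], [-1.47, 1.34], [0.16, 2.42], [-1.27, 4.41], [0.06, 2.06], [-2.6, 2.6]. Speed limits (rad/s): [2.22, 2.22, 2.79, 2.79, 3.14, 3.14, 3.14].

### API

Orientations are given as a 3x3 rotation matrix whose columns are the frame's x, y, z axes.
In Python, from station import readout, eyes, bot gives the robot as it stands.
- The arm moves only by the shell command python3 -m jog 'ROWS' [FORCE]. ROWS is JSON, a list of rows, each an object of numbers: "x", "y", "z": the shift along the tool's x, y, z in mm; "ax", "ay", "az": the turn, a rotation vector about the tool's x, y, z in rad; "claw": the opening in per cent of the stroke, from 0 (shut) to 100 (fully open). In form: [{"x": .., "y": .., "z": .., "ax": .., "ay": .., "az": .., "claw": ..}, ...]. A call has 1 to 5 rows; each row shifts and turns the commanded pose from where the row before left it, along the tool's axes as they then stand; what a row does not reach is not made up. A row lasts 1/10 s, in which the tool goes at most 50 mm and 8.59 degrees, less where a joint would pass 70% of its speed; a pose out of reach is approached as far as the arm can. A call is refused whole if a number of a shift passes 50 or a number of a turn 0.15, either way. A call with a gripper value outside its range is refused whole. The fingers move at their own pace and stop on an object; FORCE is the grip in N (left out, the last holds). Time passes only in rows, so rows that do not move let the fingers close. It gives the time, the measured TCP pose, the force and the opening at its end, in the units of the state.
- readout.state(): the state, without advancing time (a new reading comes with each control period).
- eyes.grab_frame(name): name is "scene" or "side" or "wrist"; returns the picture (384x512x3 uint8, red, green, blue); there is no depth.
- eyes.camera_params(name): a dict with "fx", "fy", "cx", "cy" (pixels), "k1" (the pictures are not rectified: a ray, as slopes to the right and down, at radius r is drawn at 1 + k1 r^2 times it, then the intrinsics apply), "world_to_cam" (4x4, takes a point from world to camera coordinates). Camera axes: x right, y down, z forward; pixel columns grow to the right and rows downward; lengths in m; the calibration is good to about 2 mm. A picture is of the moment at which its call begins: read the wrist's pose just before it. camera_params takes no time and is no camera call; for the wrist camera it gives the pose at the moment of the call.
- bot.close_job(): hands the job in, once; it reports no verdict.
The state is a dict: "clock": time; "joints": joint angles; "joint_velocities": joint speeds; "joint_torque": joint torques, N m; "tool_pos": TCP position; "tool_rot": TCP orientation; "wrist_force": force on the tool from outside, world axes, zero at the start; "ft_torque": the same for the moment, N m; "opening": opening from 0.0 (shut) to 1.0 (fully open).
Only numpy, scipy, OpenCV 4.12 (cv2) and the standard library are available. Lean on these libraries where they do the work, as an engineer would, in place of code of your own. Each camera call takes 0.05 s, during which the arm holds its last target. There are 200 camera calls.

## Working session

There is one attempt and no reset: what is moved stays moved. The work goes in short steps, Python scripts to look and compute and a shell command to move; the robot and the scene stay as the last step left them, time stands still between calls to the robot, and variables do not carry over. Pictures are saved under pics/ and viewed, about 8 in all and at most 12, crops included, and the job is handed in when it is done.

```bash
ls; mkdir -p pics; python3 - <<'E'
from station import readout, eyes, bot
import cv2, json
s=readout.state(); print({k:s[k] for k in ("clock","tool_pos","tool_rot","wrist_force","opening")})
for n in ("scene","side"):
    im=eyes.grab_frame(n); cv2.imwrite(f"pics/{n}0.png",cv2.resize(im[:,:,::-1],(800,600),interpolation=cv2.INTER_CUBIC)); 
    p=eyes.camera_params(n); print(n,p)
print(readout.state()["clock"])
E
```

```text
pics
{'clock': 0.0, 'tool_pos': array([ 0.19753358, -0.59258459,  0.25249801]), 'tool_rot': array([[ 3.16266034e-01, -5.52092295e-04,  9.48670381e-01],
       [-9.48669375e-01,  1.38387089e-03,  3.16266504e-01],
       [-1.48744562e-03, -9.99998890e-01, -8.60816946e-05]]), 'wrist_force': array([-0.03460912, -0.49487781,  0.77207749]), 'opening': 0.9996282642869038}
scene {'fx': 435.9147039753205, 'fy': 435.9147039753205, 'cx': 252.58618201106464, 'cy': 187.20400655857233, 'k1': -0.016995683594499697, 'world_to_cam': array([[-0.7301476 ,  0.68307164, -0.01725148,  0.41328673],
       [ 0.55643003,  0.57974551, -0.59521488, -0.25925392],
       [-0.39657294, -0.44419396, -0.80338137,  1.52991154],
       [ 0.        ,  0.        ,  0.        ,  1.        ]])}
side {'fx': 349.8318401597134, 'fy': 349.8318401597134, 'cx': 254.55873717359054, 'cy': 187.84777666107954, 'k1': -0.017250664523317916, 'world_to_cam': array([[ 0.9169204 , -0.39901877, -0.00640327, -0.51359737],
       [-0.28428673, -0.64184437, -0.71219159,  0.2105571 ],
       [ 0.28006791,  0.65484336, -0.70195594,  0.90838006],
       [ 0.        ,  0.        ,  0.        ,  1.        ]])}
0.1
```

View pics/scene0.png

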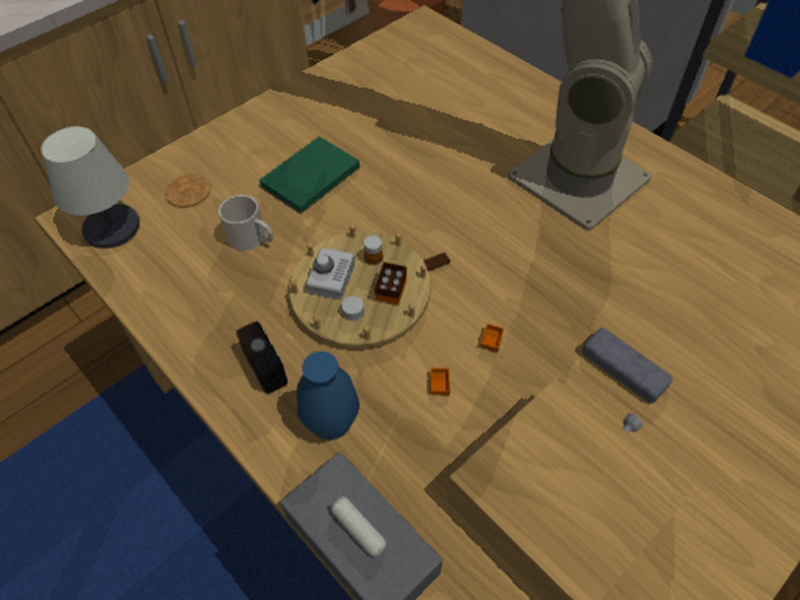

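View pics/side0.png

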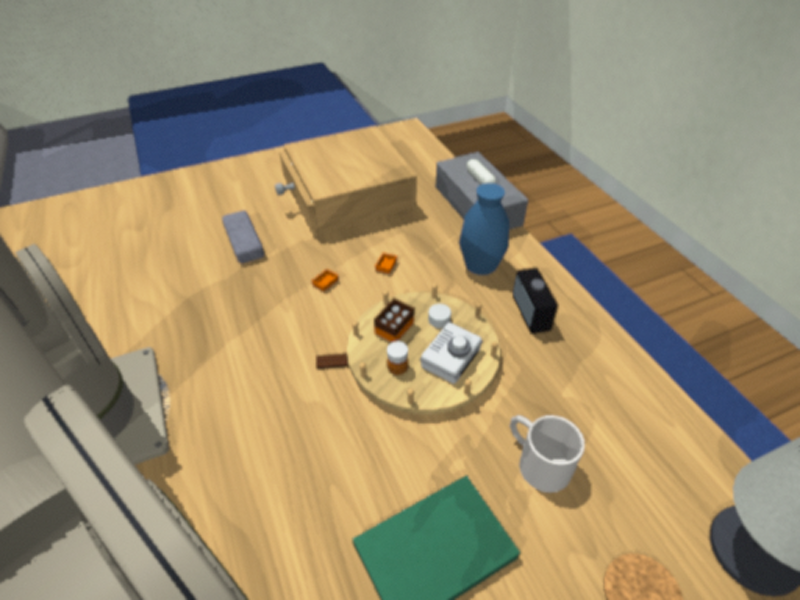

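Scene view: dryer at (330,272), with its button at (323,258). Tongue tip at (448,260), robot side. The dryer is roughly opposite the front. The two small orange trays, at (491,338) and (440,381), are decoys on the table. The riding stack at (391,283) is the larger one and isn't to be handled. The side view agrees: dryer (452,352), tongue (320,361). Next I fit the pose to the pegs.

```bash
cat > h.py <<'E'
import numpy as np
from station import readout, eyes, bot
from scipy.optimize import least_squares
S=800/512
def proj(P,c):
    P=np.atleast_2d(P); q=P@c["world_to_cam"][:3,:3].T+c["world_to_cam"][:3,3]
    s=q[:,:2]/q[:,2:]; s=s*(1+c["k1"]*(s**2).sum(1,keepdims=True))
    return s*[c["fx"],c["fy"]]+[c["cx"],c["cy"]]
def unproj(px,c,z):
    d=(np.array(px,float)-[c["cx"],c["cy"]])/[c["fx"],c["fy"]]; u=d.copy()
    for _ in range(5): u=d/(1+c["k1"]*(u**2).sum())
    R=c["world_to_cam"][:3,:3]; t=c["world_to_cam"][:3,3]
    o=-R.T@t; r=R.T@np.append(u,1); return o+r*(z-o[2])/r[2]
E
python3 - <<'E'
from h import *
A=dict(scene=[(310,247),(352,230),(398,238),(422,268),(411,308),(366,330),(316,320),(293,284)],
 side=[(357,325),(387,295),(434,290),(478,309),(497,350),(469,388),(411,397),(364,371)])
C={n:eyes.camera_params(n) for n in A}
def pegs(v): 
    a=v[2]+np.arange(8)*np.pi/4
    return np.c_[v[0]+.125*np.cos(a),v[1]+.125*np.sin(a),np.full(8,.058)]
def res(v):
    r=[]
    for n in A:
        p=proj(pegs(v),C[n])*S; o=np.array(A[n],float)
        r.append(np.array([p[np.argmin(((p-q)**2).sum(1))]-q for q in o]).ravel())
    return np.concatenate(r)
h0=unproj(np.array((360,285))/S,C["scene"],.03); print(h0)
f=min((least_squares(res,[h0[0],h0[1],t]) for t in (0,.2,.4,.6)),key=lambda f:f.cost); print(f.x,f.cost,np.degrees(f.x[2])%45)
hub=f.x[:2]
for n,(t,b,k) in dict(scene=((448,259),(323,258),(391,280)),side=((319,361),(460,343),(396,320))).items():
    for nm,q,z in(("tongue",t,.01),("button",b,.085),("tray",k,.07)):
        P=unproj(np.array(q)/S,C[n],z); d=P[:2]-hub; print(n,nm,P.round(4),np.hypot(*d).round(4),np.degrees(np.arctan2(d[1],d[0])).round(1))
for nm,z,L in(("scene",0,[(262,365),(327,425),(243,240),(310,175),(491,338),(440,381)]),):
  for q in L: print(q,unproj(np.array(q)/S,C[nm],z).round(3))
E
```

```text
[ 0.56963707 -0.0938657   0.03      ]
[ 0.56757061 -0.1011678   0.17057985] 104.1479955909355 9.773505194910772
scene tongue [ 0.3877 -0.0319  0.01  ] 0.1928 159.0
scene button [ 0.6031 -0.1573  0.085 ] 0.0665 -57.7
scene tray [ 0.5382 -0.038   0.07  ] 0.0696 114.9
side tongue [ 0.387  -0.0434  0.01  ] 0.1896 162.2
side button [ 0.6034 -0.1622  0.085 ] 0.0707 -59.6
side tray [ 0.5318 -0.0584  0.07  ] 0.0557 129.9
(262, 365) [ 0.808 -0.098  0.   ]
(327, 425) [0.798 0.077 0.   ]
(243, 240) [ 0.655 -0.373  0.   ]
(310, 175) [ 0.43  -0.427  0.   ]
(491, 338) [0.461 0.152 0.   ]
(440, 381) [0.595 0.151 0.   ]
```

```bash
python3 -m jog '[{"x":-19,"z":45},{"x":-19,"z":45},{"x":-19,"z":45},{"x":-19,"z":45},{"x":-19,"z":45}]'; python3 -m jog '[{"x":-19,"z":45},{"x":-19,"z":45},{"x":-19,"z":45},{"x":-19,"z":45},{"x":-19,"z":45}]'; python3 -m jog '[{"x":-19,"z":44,"claw":40},{"x":-19,"z":44},{"x":-19,"z":44},{"ay":-0.147},{"ay":-0.147}]'
```

```text
$[0]: bad value
$[0]: bad value
$[0]: bad value
```

```bash
python3 -m jog '[{"ay":-0.147},{"ay":-0.147},{"ay":-0.147},{"ay":-0.147},{"ay":-0.147}]'; python3 -m jog '[{"ay":-0.147},{"ay":-0.147},{"ay":-0.147},{"ay":-0.147},{"ay":-0.147}]'; python3 -m jog '[{"ay":-0.147},{"ay":-0.147},{"ay":-0.147},{},{}]'; cat > pos.py <<'E'
from h import *
import sys
hub=np.array([.5676,-.1012])
s=readout.state(); p=s["tool_pos"];R=s["tool_rot"]; d=p[:2]-hub
print("t",s["clock"],"p",p.round(4),"xang",np.degrees(np.arctan2(R[1,0],R[0,0])).round(1),"zang",np.degrees(np.arctan2(R[1,2],R[0,2])).round(1),"r",np.hypot(*d).round(4),"a",np.degrees(np.arctan2(d[1],d[0])).round(1),"F",s["wrist_force"].round(1),"op",round(s["opening"],2),"j",s["joints"].round(2),"ydown",R[2,1].round(3))
if len(sys.argv)>2:
    t=np.array([*map(float,sys.argv[1:4])]); print("tool shift mm",(R.T@(t-p)*1000).round(1))
E
python3 pos.py .6714 -.1744 .060
python3 - <<'E'
from h import *
import cv2
im=eyes.grab_frame("wrist"); cv2.imwrite("pics/w1.png",im[:,:,::-1])
E
```

```text
t 0.1 p [ 0.1975 -0.5926  0.2526] xang -71.6 zang 18.4 r 0.6152 a -127.0 F [-0.9  0.  -0.1] op 1.0 j [ 1.23  0.33 -0.06  1.46  0.02  1.35 -0.09] ydown -1.0
tool shift mm [-246.7  192.9  581.8]$[0]: bad value
$[0]: bad value
$[0]: bad value
```

View pics/w1.png

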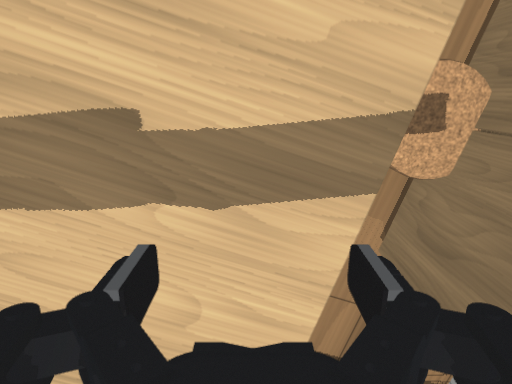

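The wrist view shows only bare table, with the fingers at (130,270) and (375,270). The rows were refused and nothing moved, so each row probably needs all its keys. I'll try one.

```bash
python3 -m jog '[{"x":-19,"y":0,"z":45,"ax":0,"ay":0,"az":0,"claw":100},{"x":-19,"y":0,"z":45,"ax":0,"ay":0,"az":0,"claw":100},{"x":-19,"y":0,"z":45,"ax":0,"ay":0,"az":0,"claw":100},{"x":-19,"y":0,"z":45,"ax":0,"ay":0,"az":0,"claw":100},{"x":-19,"y":0,"z":45,"ax":0,"ay":0,"az":0,"claw":100}]'; python3 pos.py .6714 -.1744 .25
```

```text
clock: 0.65
tool_pos: [0.3822, -0.4301, 0.2533]
tool_rot: [[0.316, -0.0, 0.949], [-0.949, -0.0, 0.316], [0.0, -1.0, -0.0]]
wrist_force: [0.6, -1.2, 0.2]
opening: 1.003
t 0.65 p [ 0.3822 -0.4301  0.2533] xang -71.6 zang 18.4 r 0.3775 a -119.4 F [ 0.6 -1.2  0.2] op 1.0 j [ 0.94  0.23 -0.21  1.59  0.05  1.33 -0.52] ydown -1.0
tool shift mm [-151.1    3.2  355.2]
```

```bash
python3 -m jog '[{"x":-19,"y":0,"z":45,"ax":0,"ay":0,"az":0,"claw":40},{"x":-19,"y":0,"z":45,"ax":0,"ay":0,"az":0,"claw":40},{"x":-19,"y":0,"z":45,"ax":0,"ay":0,"az":0,"claw":40},{"x":-19,"y":0,"z":45,"ax":0,"ay":0,"az":0,"claw":40},{"x":-19,"y":0,"z":44,"ax":0,"ay":0,"az":0,"claw":40}]' >/dev/null; python3 -m jog '[{"x":-19,"y":0,"z":44,"ax":0,"ay":0,"az":0,"claw":40},{"x":-19,"y":0,"z":44,"ax":0,"ay":0,"az":0,"claw":40},{"x":-19,"y":0,"z":43,"ax":0,"ay":0,"az":0,"claw":40},{"x":0,"y":0,"z":0,"ax":0,"ay":-0.147,"az":0,"claw":40},{"x":0,"y":0,"z":0,"ax":0,"ay":-0.147,"az":0,"claw":40}]' >/dev/null; python3 pos.py; python3 -m jog '[{"x":0,"y":0,"z":0,"ax":0,"ay":-0.147,"az":0,"claw":40},{"x":0,"y":0,"z":0,"ax":0,"ay":-0.147,"az":0,"claw":40},{"x":0,"y":0,"z":0,"ax":0,"ay":-0.147,"az":0,"claw":40},{"x":0,"y":0,"z":0,"ax":0,"ay":-0.147,"az":0,"claw":40},{"x":0,"y":0,"z":0,"ax":0,"ay":-0.147,"az":0,"claw":40}]' >/dev/null; python3 -m jog '[{"x":0,"y":0,"z":0,"ax":0,"ay":-0.147,"az":0,"claw":40},{"x":0,"y":0,"z":0,"ax":0,"ay":-0.147,"az":0,"claw":40},{"x":0,"y":0,"z":0,"ax":0,"ay":-0.147,"az":0,"claw":40},{"x":0,"y":0,"z":0,"ax":0,"ay":-0.147,"az":0,"claw":40},{"x":0,"y":0,"z":0,"ax":0,"ay":-0.147,"az":0,"claw":40}]' >/dev/null; python3 -m jog '[{"x":0,"y":0,"z":0,"ax":0,"ay":-0.147,"az":0,"claw":40},{"x":0,"y":0,"z":0,"ax":0,"ay":-0.147,"az":0,"claw":40},{"x":0,"y":0,"z":0,"ax":0,"ay":-0.147,"az":0,"claw":40},{"x":0,"y":0,"z":0,"ax":0,"ay":0,"az":0,"claw":40}]' >/dev/null; python3 pos.py .6714 -.1744 .060
python3 - <<'E'
from h import *
import cv2
im=eyes.grab_frame("wrist"); c=eyes.camera_params("wrist")
im=cv2.resize(im,(800,600),interpolation=cv2.INTER_CUBIC)
a=np.radians(9.77+45*np.arange(8))
for q in proj(np.c_[.5676+.125*np.cos(a),-.1012+.125*np.sin(a),np.full(8,.062)],c)*S:
    print(q.round()); cv2.circle(im,tuple(int(v) for v in q),4,(255,0,0),1)
cv2.imwrite("pics/w2.png",im[:,:,::-1])
E
```

```text
t 1.65 p [ 0.6706 -0.1728  0.2523] xang -54.2 zang 35.8 r 0.1255 a -34.8 F [ 0.3 -1.3 -0.5] op 0.4 j [ 0.46  0.52 -0.42  1.24  0.2   1.43 -0.88] ydown -1.0
t 3.05 p [ 0.6696 -0.1753  0.2528] xang 54.9 zang 144.9 r 0.1261 a -36.0 F [ 0.1  0.1 -0.2] op 0.4 j [ 0.66  0.59 -0.74  1.22  0.38  1.47  0.93] ydown -1.0
tool shift mm [  1.8 192.8  -1.1]
[543. 205.]
[620.  46.]
[ 568. -142.]
[ 396. -229.]
[ 225. -140.]
[175.  48.]
[253. 206.]
[398. 264.]
```

View pics/w2.png

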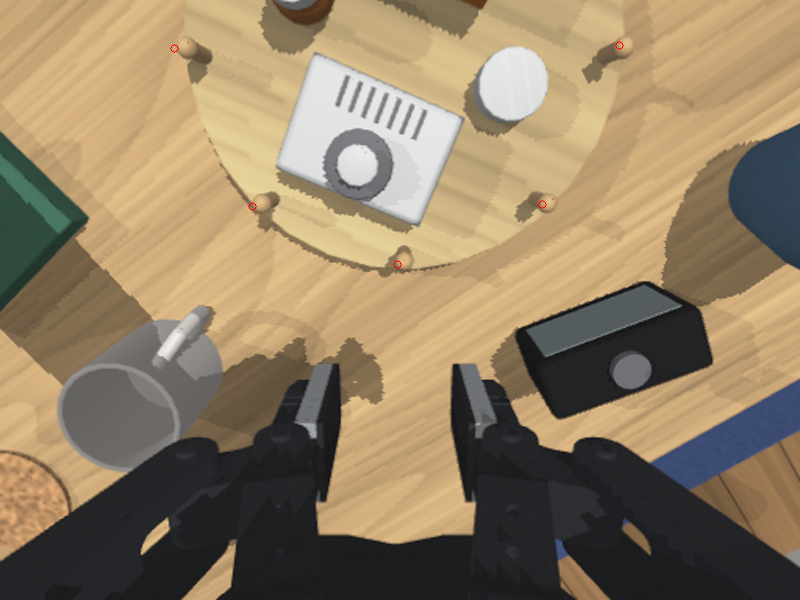

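Wrist view: the pegs show a few pixels from the prediction: knobs at (187,47), (263,202), (404,258), (547,202), (626,45). Dryer button at (357,165), mug (130,410), clock (620,350). I'll refit.

```bash
python3 - <<'E'
from h import *
c=eyes.camera_params("wrist")
O=np.array([(187,47),(263,202),(404,258),(547,202),(626,45)],float); k=np.array([5,6,7,8,9])
P=np.array([unproj(q/S,c,.060)[:2] for q in O])
def m(v):
    a=v[2]+k*np.pi/4; return np.c_[v[0]+.125*np.cos(a),v[1]+.125*np.sin(a)]
f=least_squares(lambda v:(m(v)-P).ravel(),[.5676,-.1012,.17]); print(f.x,np.degrees(f.x[2]),(f.fun*1000).round(1)); print(m(f.x)[2])
B=unproj(np.array((357,165))/S,c,.085)[:2]-f.x[:2]; print("button",np.hypot(*B),np.degrees(np.arctan2(B[1],B[0])))
for n,q in dict(scene=(448,259),side=(319,361)).items():
    d=unproj(np.array(q)/S,eyes.camera_params(n),.01)[:2]-f.x[:2]; print(np.hypot(*d),np.degrees(np.arctan2(d[1],d[0])))
E
```

```text
[ 0.56902044 -0.0961355   0.16725386] 9.582940402314993 [-1.9 -0.3 -0.6 -1.2  1.7 -0.5  0.9  1.2 -0.1  0.8]
[ 0.67088985 -0.16857598]
button 0.07086321213840538 -57.95226307962661
0.19239186396514835 160.5043326022657
0.18947248403085268 163.82965137921806
```

```bash
sed -i 's/\[.5676,-.1012\]/[.569,-.0965]/' pos.py; python3 -m jog '[{"x":7,"y":30,"z":1,"ax":0,"ay":0,"az":0,"claw":40},{"x":0,"y":45,"z":0,"ax":0,"ay":0,"az":0,"claw":40},{"x":0,"y":45,"z":0,"ax":0,"ay":0,"az":0,"claw":40},{"x":0,"y":30,"z":0,"ax":0,"ay":0,"az":0,"claw":40},{"x":0,"y":10,"z":0,"ax":0,"ay":0,"az":0,"claw":40}]' >/dev/null; python3 pos.py .6721 -.169 .060
python3 - <<'E'
from h import *
import cv2
im=eyes.grab_frame("wrist")
cv2.imwrite("pics/w3.png",im[:,:,::-1])
E
```

```text
t 3.6 p [ 0.671  -0.1688  0.0893] xang 54.6 zang 144.6 r 0.125 a -35.3 F [-0.3  0.3  0.1] op 0.4 j [ 0.64  0.71 -0.69  1.4   0.46  1.2   0.85] ydown -1.0
tool shift mm [ 0.6 29.3 -1.2]
```

View pics/w3.png

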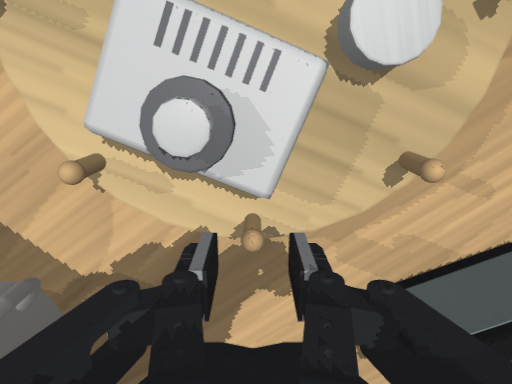

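The peg (253,237) sits centred between the pads (210 / 297). Lower, narrow the jaws, and start the arc.

```bash
python3 -m jog '[{"x":0,"y":18,"z":-1,"ax":0,"ay":0,"az":0,"claw":40},{"x":0,"y":10,"z":0,"ax":0,"ay":0,"az":0,"claw":40},{"x":0,"y":1,"z":0,"ax":0,"ay":0,"az":0,"claw":22},{"x":0,"y":0,"z":0,"ax":0,"ay":0,"az":0,"claw":22},{"x":0,"y":0,"z":0,"ax":0,"ay":0,"az":0,"claw":22}]' >/dev/null; python3 pos.py; python3 -m jog '[{"x":-3.7,"y":0,"z":0.1,"ax":0,"ay":0.03,"az":0,"claw":22},{"x":-6.2,"y":0,"z":0.2,"ax":0,"ay":0.05,"az":0,"claw":22},{"x":-8.7,"y":0,"z":0.3,"ax":0,"ay":0.07,"az":0,"claw":22},{"x":-10,"y":0,"z":0.4,"ax":0,"ay":0.08,"az":0,"claw":22},{"x":-10,"y":0,"z":0.4,"ax":0,"ay":0.08,"az":0,"claw":22}]' >/dev/null; python3 pos.py
```

```text
t 4.15 p [ 0.6744 -0.1694  0.0653] xang 54.8 zang 144.8 r 0.1281 a -34.7 F [1.3 0.2 0.2] op 0.22 j [ 0.64  0.74 -0.68  1.41  0.48  1.16  0.85] ydown -1.0
t 4.65 p [ 0.6474 -0.1975  0.0651] xang 36.7 zang 126.7 r 0.1278 a -52.2 F [ 2.3  0.7 -1.2] op 0.22 j [ 0.67  0.68 -0.63  1.47  0.42  1.12  0.6 ] ydown -1.0
```

```bash
python3 -m jog '[{"x":-10,"y":1,"z":0.5,"ax":0,"ay":0.08,"az":0,"claw":22},{"x":-10,"y":1,"z":0.5,"ax":0,"ay":0.08,"az":0,"claw":22},{"x":-10,"y":1,"z":0.5,"ax":0,"ay":0.08,"az":0,"claw":22},{"x":-10,"y":0,"z":0.5,"ax":0,"ay":0.08,"az":0,"claw":22},{"x":-10,"y":0,"z":0.5,"ax":0,"ay":0.08,"az":0,"claw":22}]' >/dev/null; python3 pos.py;python3 -m jog '[{"x":-10,"y":0,"z":0.5,"ax":0,"ay":0.08,"az":0,"claw":22},{"x":-10,"y":0,"z":0.5,"ax":0,"ay":0.08,"az":0,"claw":22},{"x":-10,"y":0,"z":0.5,"ax":0,"ay":0.08,"az":0,"claw":22},{"x":-10,"y":0,"z":0.5,"ax":0,"ay":0.08,"az":0,"claw":22},{"x":-10,"y":0,"z":0.5,"ax":0,"ay":0.08,"az":0,"claw":22}]' >/dev/null; python3 pos.py
python3 - <<'E'
from h import *
import cv2
im=eyes.grab_frame("wrist"); cv2.imwrite("pics/w4.png",im[:,:,::-1])
E
```

```text
t 5.15 p [ 0.6022 -0.2188  0.0622] xang 13.8 zang 103.8 r 0.1267 a -74.8 F [ 2.1 -0.5  0.1] op 0.22 j [ 0.7   0.6  -0.56  1.59  0.35  1.06  0.28] ydown -1.0
t 5.65 p [ 0.5523 -0.2208  0.0622] xang -9.1 zang 80.9 r 0.1254 a -97.6 F [ 1.6 -0.7  0.3] op 0.22 j [ 0.71  0.49 -0.5   1.72  0.28  1.   -0.05] ydown -1.0
```

View pics/w4.png

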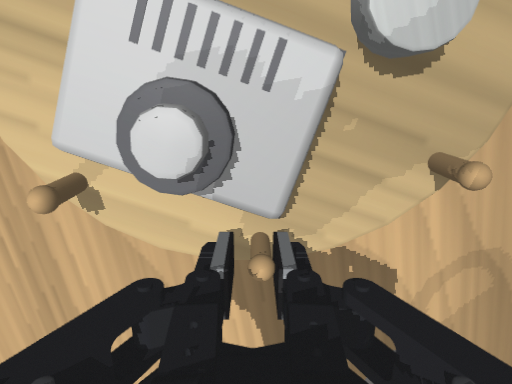

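The peg (262,265) is carried between the pads, resting on the right-hand pad, and the riders are undisturbed. Continuing.

```bash
python3 -m jog '[{"x":-10,"y":0,"z":0.4,"ax":0,"ay":0.08,"az":0,"claw":22},{"x":-10,"y":0,"z":0.4,"ax":0,"ay":0.08,"az":0,"claw":22},{"x":-10,"y":0,"z":0.4,"ax":0,"ay":0.08,"az":0,"claw":22},{"x":-10,"y":0,"z":0.4,"ax":0,"ay":0.08,"az":0,"claw":22},{"x":-10,"y":0,"z":0.4,"ax":0,"ay":0.08,"az":0,"claw":22}]' >/dev/null; python3 pos.py;python3 -m jog '[{"x":-10,"y":0,"z":0.4,"ax":0,"ay":0.08,"az":0,"claw":22},{"x":-10,"y":0,"z":0.4,"ax":0,"ay":0.08,"az":0,"claw":22},{"x":-10,"y":0,"z":0.4,"ax":0,"ay":0.08,"az":0,"claw":22},{"x":-10,"y":0,"z":0.4,"ax":0,"ay":0.08,"az":0,"claw":22},{"x":-10,"y":0,"z":0.4,"ax":0,"ay":0.08,"az":0,"claw":22}]' >/dev/null; python3 pos.py
```

```text
t 6.2 p [ 0.5058 -0.2033  0.062 ] xang -31.9 zang 58.1 r 0.1241 a -120.6 F [ 0.1 -1.3  0.2] op 0.22 j [ 0.68  0.39 -0.45  1.85  0.21  0.94 -0.42] ydown -1.0
t 6.7 p [ 0.4694 -0.169   0.0619] xang -54.9 zang 35.1 r 0.1232 a -143.9 F [ 0.3 -2.7  1.2] op 0.23 j [ 0.62  0.29 -0.41  1.97  0.15  0.91 -0.82] ydown -1.0
```

```bash
python3 -m jog '[{"x":-10,"y":0,"z":0.1,"ax":0,"ay":0.08,"az":0,"claw":22},{"x":-10,"y":0,"z":0.1,"ax":0,"ay":0.08,"az":0,"claw":22},{"x":-10,"y":0,"z":0.1,"ax":0,"ay":0.08,"az":0,"claw":22},{"x":-10,"y":0,"z":0.1,"ax":0,"ay":0.08,"az":0,"claw":22},{"x":-10,"y":0,"z":0.1,"ax":0,"ay":0.08,"az":0,"claw":22}]' >/dev/null; python3 pos.py;python3 -m jog '[{"x":-8,"y":0,"z":0.1,"ax":0,"ay":0.06,"az":0,"claw":22},{"x":-6,"y":0,"z":0.1,"ax":0,"ay":0.05,"az":0,"claw":22},{"x":-4,"y":0,"z":0,"ax":0,"ay":0.03,"az":0,"claw":22},{"x":0,"y":0,"z":0,"ax":0,"ay":0,"az":0,"claw":40},{"x":0,"y":0,"z":0,"ax":0,"ay":0,"az":0,"claw":40}]' >/dev/null; python3 pos.py
python3 -m jog '[{"x":0,"y":-20,"z":0,"ax":0,"ay":0,"az":0,"claw":40},{"x":0,"y":-40,"z":0,"ax":0,"ay":0,"az":0,"claw":40},{"x":0,"y":-50,"z":0,"ax":0,"ay":0,"az":0,"claw":0},{"x":0,"y":-50,"z":0,"ax":0,"ay":0,"az":0,"claw":0},{"x":0,"y":0,"z":0,"ax":0,"ay":0,"az":0,"claw":0}]' >/dev/null; python3 pos.py
python3 - <<'E'
from h import *
import cv2
im=eyes.grab_frame("wrist"); cv2.imwrite("pics/w5.png",cv2.resize(im,(800,600),interpolation=cv2.INTER_CUBIC)[:,:,::-1])
im=eyes.grab_frame("side"); cv2.imwrite("pics/s5.png",cv2.resize(im[150:290,180:350],(800,659),interpolation=cv2.INTER_CUBIC)[:600,:,::-1])
E
```

```text
t 7.2 p [ 0.4485 -0.1238  0.062 ] xang -77.7 zang 12.3 r 0.1236 a -167.3 F [ 1.9 -0.6 -0.6] op 0.22 j [ 0.53  0.22 -0.39  2.06  0.11  0.88 -1.28] ydown -1.0
t 7.7 p [ 0.4452 -0.1061  0.0616] xang -85.5 zang 4.5 r 0.1242 a -175.6 F [-0.7  0.4  0.2] op 0.4 j [ 0.5   0.21 -0.39  2.07  0.1   0.88 -1.44] ydown -1.0
t 8.2 p [ 0.448  -0.1067  0.2281] xang -85.6 zang 4.4 r 0.1215 a -175.2 F [ 0.3 -0.9 -0.7] op -0.0 j [ 0.53 -0.   -0.39  1.9   0.    1.23 -1.36] ydown -1.0
```

View pics/w5.png

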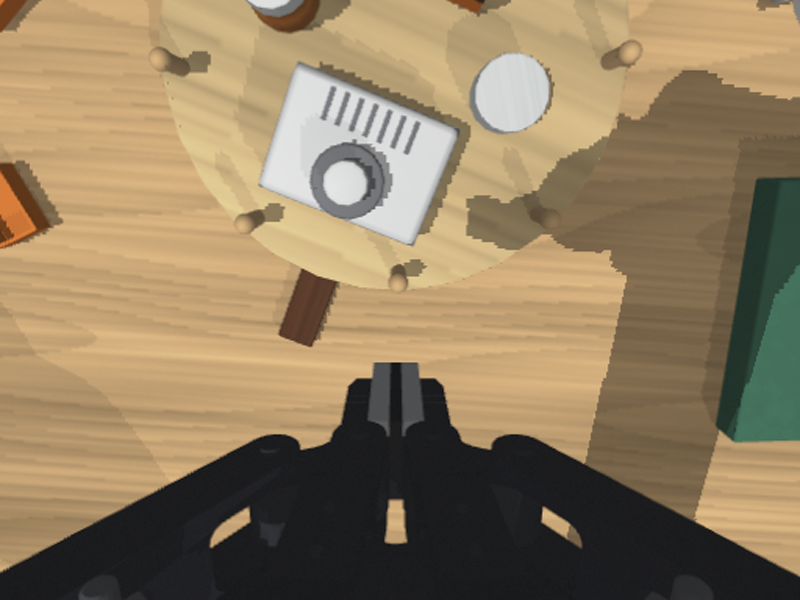

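Dryer button at (345,182), tongue from (322,276) to (296,340). The knobs are at (160,59), (246,222), (398,281), (545,215), (630,51). Dryer and tongue line up well. Working out the numbers.

```bash
python3 - <<'E'
from h import *
c=eyes.camera_params("wrist")
O=np.array([(158,58),(244,223),(398,284),(547,217),(632,50)],float); k=np.arange(5)
P=np.array([unproj(q/S,c,.060)[:2] for q in O])
def m(v):
    a=v[2]+k*np.pi/4; return np.c_[v[0]+.125*np.cos(a),v[1]+.125*np.sin(a)]
f=least_squares(lambda v:(m(v)-P).ravel(),[.569,-.096,1.65]); print(f.x,np.degrees(f.x[2])+45+22.5,(f.fun*1000).round(1))
def pol(q,z):
    p=unproj(np.array(q)/S,c,z)[:2]; d=p-f.x[:2]; print(q,p.round(4),np.hypot(*d).round(4),np.degrees(np.arctan2(d[1],d[0])).round(1)); return p
b=pol((345,182),.085); pol((322,275),.01); t=pol((296,341),.01)
s=readout.state(); print((s["tool_rot"].T@(np.append(b,.115)-s["tool_pos"])*1000).round(1), bot.finger_overhang)
E
python3 pos.py
```

```text
[ 0.56545769 -0.09674151  1.66240486] 162.74878251445196 [ 1.5  4.1 -1.4  3.1 -1.   0.3 -1.3 -4.5  2.2 -2.9]
(345, 182) [ 0.4991 -0.0774] 0.0691 163.7
(322, 275) [ 0.431 -0.058] 0.1399 163.9
(296, 341) [ 0.3818 -0.0414] 0.1918 163.2
[-24.9 107.5  55.5] 0.022
t 8.3 p [ 0.4455 -0.1064  0.2224] xang -85.6 zang 4.4 r 0.1239 a -175.4 F [-0.4 -0.1 -1. ] op -0.0 j [ 0.53  0.   -0.39  1.91  0.    1.23 -1.36] ydown -1.0
```

Dryer 162.7–163.7°, tongue 163.2–163.9°: aligned within about 1°. Moving over the button.

```bash
python3 -m jog '[{"x":-12.5,"y":0,"z":28,"ax":0,"ay":0,"az":0,"claw":0},{"x":-12.5,"y":0,"z":29,"ax":0,"ay":0,"az":0,"claw":0},{"x":0,"y":40,"z":0,"ax":0,"ay":0,"az":0,"claw":0},{"x":0,"y":40,"z":0,"ax":0,"ay":0,"az":0,"claw":0},{"x":0,"y":15,"z":0,"ax":0,"ay":0,"az":0,"claw":0}]' >/dev/null; python3 -m jog '[{"x":0,"y":0,"z":0,"ax":0,"ay":0,"az":0,"claw":0},{"x":0,"y":0,"z":0,"ax":0,"ay":0,"az":0,"claw":0},{"x":0,"y":0,"z":0,"ax":0,"ay":0,"az":0,"claw":0}]' >/dev/null; python3 pos.py .5005 -.077 .107
python3 - <<'E'
from h import *
import cv2
im=eyes.grab_frame("wrist"); cv2.imwrite("pics/w6.png",im[:,:,::-1])
E
```

```text
t 9.1 p [ 0.5005 -0.0768  0.1272] xang -85.6 zang 4.4 r 0.0713 a 164.0 F [ 0.2  0.4 -0. ] op 0.0 j [ 0.45  0.22 -0.43  1.9   0.1   1.04 -1.52] ydown -1.0
tool shift mm [ 0.2 20.2  0. ]
```

View pics/w6.png

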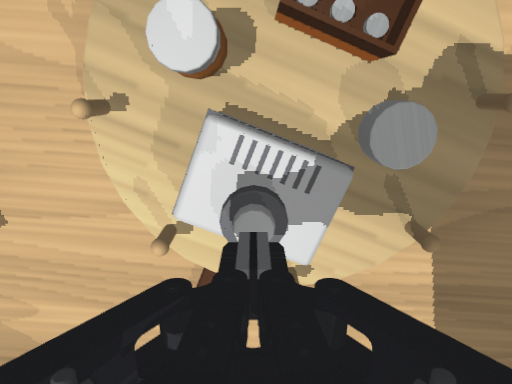

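The tips (254,233) hang above the button (254,218). Since the view is oblique, I'll check where the straight-down projection lands.

```bash
python3 - <<'E'
from h import *
c=eyes.camera_params("wrist"); p=readout.state()["tool_pos"]
print(proj([[p[0],p[1],.085],[p[0],p[1],p[2]-.022],[p[0],p[1]+.012,.085],[p[0]+.012,p[1],.085]],c).round(0))
print(unproj((254,221),c,.085).round(4), unproj((254,219),c,.075).round(4))
E
python3 -m jog '[{"x":0,"y":10,"z":0,"ax":0,"ay":0,"az":0,"claw":0},{"x":0,"y":6,"z":0,"ax":0,"ay":0,"az":0,"claw":0},{"x":0,"y":2,"z":0,"ax":0,"ay":0,"az":0,"claw":0}]' >/dev/null; python3 pos.py
```

```text
[[253. 233.]
 [253. 250.]
 [231. 231.]
 [255. 212.]]
[ 0.5073 -0.0768  0.085 ] [ 0.5045 -0.0771  0.075 ]
t 9.45 p [ 0.4994 -0.0767  0.1074] xang -85.6 zang 4.4 r 0.0724 a 164.1 F [0.5 0.1 0.2] op 0.0 j [ 0.45  0.24 -0.43  1.92  0.12  1.01 -1.53] ydown -1.0
```

```bash
python3 -m jog '[{"x":0,"y":0,"z":4,"ax":0,"ay":0,"az":0,"claw":0},{"x":0,"y":2,"z":0,"ax":0,"ay":0,"az":0,"claw":0},{"x":0,"y":2,"z":0,"ax":0,"ay":0,"az":0,"claw":0}]' >/dev/null; python3 pos.py; python3 -m jog '[{"x":0,"y":2,"z":0,"ax":0,"ay":0,"az":0,"claw":0},{"x":0,"y":1,"z":0,"ax":0,"ay":0,"az":0,"claw":0}]' >/dev/null; python3 pos.py
```

```text
t 9.75 p [ 0.5046 -0.0763  0.1046] xang -85.6 zang 4.4 r 0.0675 a 162.6 F [1.7 0.3 1.8] op -0.0 j [ 0.45  0.25 -0.43  1.91  0.12  1.   -1.53] ydown -1.0
t 9.95 p [ 0.5045 -0.0763  0.1016] xang -85.6 zang 4.4 r 0.0676 a 162.6 F [2.2 0.8 2.9] op 0.0 j [ 0.44  0.26 -0.43  1.91  0.13  0.99 -1.53] ydown -1.0
```

```bash
python3 -m jog '[{"x":0,"y":1.5,"z":0,"ax":0,"ay":0,"az":0,"claw":0},{"x":0,"y":0,"z":0,"ax":0,"ay":0,"az":0,"claw":0}]' >/dev/null; python3 pos.py; python3 -m jog '[{"x":0,"y":1.5,"z":0,"ax":0,"ay":0,"az":0,"claw":0},{"x":0,"y":0,"z":0,"ax":0,"ay":0,"az":0,"claw":0}]' >/dev/null; python3 pos.py
```

```text
t 10.15 p [ 0.5046 -0.0763  0.101 ] xang -85.6 zang 4.4 r 0.0675 a 162.6 F [-0.3  0.2 11.7] op 0.0 j [ 0.44  0.26 -0.43  1.91  0.13  0.99 -1.53] ydown -1.0
t 10.35 p [ 0.5047 -0.0763  0.1006] xang -85.6 zang 4.4 r 0.0674 a 162.6 F [-6.7  1.9 26.3] op 0.0 j [ 0.44  0.26 -0.43  1.92  0.13  0.99 -1.54] ydown -1.0
```

The force jumped from 3 N to 26 N with no further travel, so the button is fully down. Release and retreat upward.

```bash
python3 -m jog '[{"x":0,"y":-5,"z":0,"ax":0,"ay":0,"az":0,"claw":0},{"x":0,"y":-25,"z":0,"ax":0,"ay":0,"az":0,"claw":0},{"x":0,"y":-40,"z":0,"ax":0,"ay":0,"az":0,"claw":0},{"x":0,"y":-40,"z":-30,"ax":0,"ay":0,"az":0,"claw":0},{"x":0,"y":-20,"z":-30,"ax":0,"ay":0,"az":0,"claw":0}]' >/dev/null;  python3 -m jog '[{"x":0,"y":0,"z":0,"ax":0,"ay":0,"az":0,"claw":0},{"x":0,"y":0,"z":0,"ax":0,"ay":0,"az":0,"claw":0},{"x":0,"y":0,"z":0,"ax":0,"ay":0,"az":0,"claw":0}]' >/dev/null; python3 pos.py
python3 - <<'E'
from h import *
import cv2
im=eyes.grab_frame("wrist"); cv2.imwrite("pics/w7.png",cv2.resize(im,(800,600),interpolation=cv2.INTER_CUBIC)[:,:,::-1])
E
```

```text
t 11.15 p [ 0.4439 -0.0809  0.2272] xang -85.6 zang 4.4 r 0.1261 a 172.9 F [ 0.8  0.9 -0.5] op 0.0 j [ 0.52 -0.01 -0.43  1.91 -0.01  1.24 -1.41] ydown -1.0
```

View pics/w7.png

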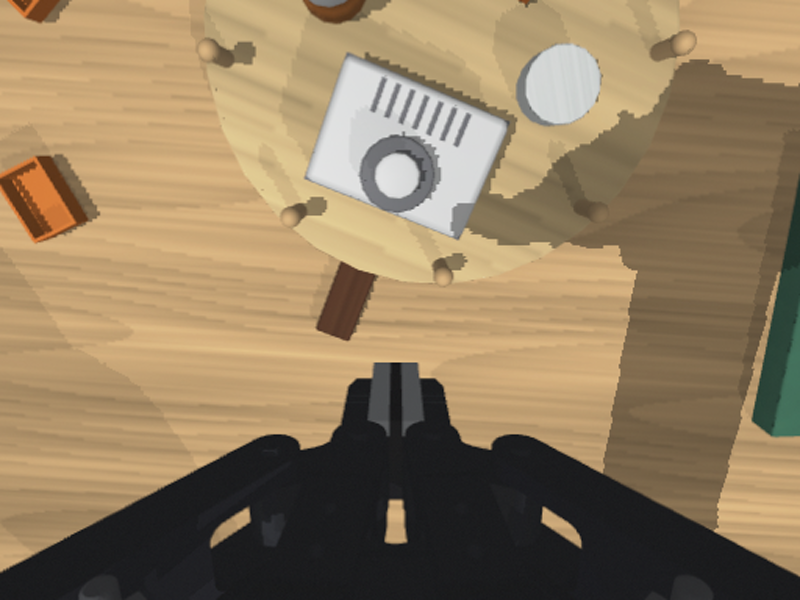

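The dryer (408,145) is still lined up with the tongue (347,300). The button (397,175) is up, and the tin (562,85) and jar (335,5) are in place. The arm is clear, so I'm handing in.

```bash
python3 -c "
from station import bot; print(bot.close_job())"
```

```text
the job is handed in; nothing more can be done
None
```

The dryer now faces the front over the tongue, its button has been pressed and released, and the job is handed in at about 11 s of the 61 s allowed. I held one rim peg between the part-open jaws and swung the turntable about 140° clockwise. I then let go of the peg and pressed the button with the fingers shut.

**Last checks:**
- **Alignment:** before the press, the dryer was at 162.7–163.7° and the tongue at 163.2–163.9°, so they agreed within about 1°. After the press, the picture still showed them in line, by eye only.
- **Button:** the wrist force rose from 3 N to 26 N with no further travel, so the button hit its stop. The last picture appears to show it back up.
- **Things on the turntable:** the tin stood in place and the jar was only partly in view. The tray stack was almost wholly out of the last picture; it last showed upright just before the press.
- **Arm:** it was clear of everything when I handed in.

**Disagreements and refusals:**
- **Calibration:** the wrist-camera fit of the pegs after the turn left up to 4.5 mm of error, probably because the arm was still settling. The side camera put the tongue about 3° off the scene camera. Both are well inside the 10° allowed.
- **Refused rows:** my first rows were refused because they left out some keys. Nothing moved.

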